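# Switch the chromatograph's selector valve

### The job

Switch the selector valve over to the orange dot: pull its black knob straight up to unlock it, turn it to the orange dot, then push it back down until it is fully home, and let go. Do not force it - the dots are only stuck on by hand, so near the dot feel with light pressure for the spot where the knob drops in. Leave the glass cylinder, the vial and the spanner where they are.

Things in the scene. Friction and masses are not known exactly. Their poses are not given: they have to be found in the camera images.
- valve: Fixed selector valve: a cream box 180 (x) x 170 (y) x 75 mm high with a round aluminium dial plate (radius 46, 3 mm thick) on its deck. Origin at the centre of its underside, on the bench, z up; the knob's upright axis passes through it. +x points to a grey dot on the plate, 36 mm from the axis, where the knob points at the start. Its steel lock ring and stops bear 30 N from the knob, no more.
- knob: Black pointer knob: a round skirt of radius 24 mm, 10 mm high, and on it an upright grip bar 46 mm long (x), 14 mm thick (y), its top 40 mm above the skirt's underside. Origin on the axis at the skirt's underside (79 mm above the bench when home), z up; x runs along the bar to its pointing end (white line). Stiff, stays where left: sliding takes about 4 N, turning about 0.05 N m.
- knob_out (a joint): How far the knob is out, in m: 0 home (start), 0.011 at the outer stop. Under 0.007 an inner key keeps it from turning; further out it turns freely. It goes back in only where the key meets a slot; elsewhere the key lands on the solid ring at 0.007: press and turn only lightly there. Go slowly (about 10 mm/s) where a stop may come.
- knob_turn (a joint): Angle of the knob on the valve, rad: 0 at the grey dot (start), positive anticlockwise seen from above; it turns 1.48 either way. The slots are 1.5 mm wider than the key, a radial bar reaching 18 to 30 mm from the axis: a play of about 0.025 rad either way. There is one slot near each dot and none between.
- knob_pointer (a point): Point on the knob 36 mm from its axis along its pointing direction, level with the skirt's underside: it passes over the dots as the knob turns.
- orange_dot: Flat orange dot, 12 mm across, on the dial plate 36 mm from the knob's axis and 65 degrees to one side of the grey dot, left or right (it differs from start to start). Origin at its centre underneath. Stuck on carelessly: the slot for this position lies within 15 degrees of the dot, to one side or the other, not right at it; the pose cannot tell where, so it must be felt for.
- blue_dot: The like blue dot, 65 degrees to the other side of the grey dot. Not wanted now.
- cylinder: Loose glass measuring cylinder, 175 mm high, foot of radius 32 mm, standing on the bench beside the valve, about 0.2 m from the knob's axis. Origin at the centre of its foot. Leave it alone.
- vial: Loose amber vial with white cap, 28 mm across, 50 mm high, standing on the bench beside the valve. Origin at the centre of its underside. Leave it alone.
- spanner: Loose steel spanner, 130 mm long, lying on the bench in front of the valve. Origin at its middle, underneath. Leave it alone.

How it is judged:
By the outcome, as a careful person would: the job done as asked, in the order asked, and still so for the second after the job is handed in, with the robot touching nothing.
It also fails if it takes over 54 s, if anything falls off the work surface, if the arm or the gripper's body presses on something with over 40 N, if the wrist force passes 120 N, or if a joint passes its speed limit or range.

### The arm

A 6-joint arm with a two-finger parallel gripper is mounted at the origin on the work surface. World frame = base frame: x ahead of the robot, y to its left, z up, the work surface at z = 0. Lengths are in m, angles in rad, forces in N, time in s.
With the tool pointing down it reaches from about 0.35 to 0.85 m from the base axis. Payload 8.1 kg.
Tool frame: the origin (TCP) lies at the centre of the arm's flange, where the gripper is bolted on; the fingertips stand 186 mm ahead of it and the grasp point (between the pads) lies 167 mm ahead of it; z points along the fingers, y is the line along which they close (so a half turn about z gives the same grasp; the last joint's range is limited). The gripper opens to 93 mm and grips with 3 to 60 N. Pads are 15 mm wide; open, the fingers measure 128 mm over their backs; the gripper's body (75 mm by 188 mm) begins 65 mm behind the grasp point.
Start: joints at [-1.286, 0.13, 1.488, -0, 1.523, -0.085], TCP at [0.217, -0.559, 0.405] pointing down, gripper open.
Joint ranges: [-2.96, 2.96], [-0.89, 2.26], [0.02, 2.5], [-1.34, 4.48], [0, 2.73], [-2.66, 2.66]. Speed limits (rad/s): [2.39, 2.39, 2.79, 3.14, 3.14, 3.14].

### API

Orientations are given as a rotation vector (axis times angle).
In Python, from plant import robot gives the robot as it stands.
- The arm moves only by the tool apply_moves, never from a script. Its argument "series" is a list of rows, each a list of 2 entries, a list of its own where there are three numbers: the shift along the tool's x, y, z in mm, then the turn, a rotation vector about the tool's x, y, z in rad. A call has 1 to 12 rows; each row shifts and turns the commanded pose from where the row before left it, along the tool's axes as they then stand; what a row does not reach is not made up. A row lasts 1/12 s, in which the tool goes at most 41.7 mm and 7.16 degrees, less where a joint would pass 70% of its speed; a pose out of reach is approached as far as the arm can. A call is refused whole if a number of a shift passes 41.7 or a number of a turn 0.125, either way. A call with a gripper value outside its range is refused whole. "claw" is the opening, from 0 (shut) to 1 (fully open), set as the call begins (left out, the last holds). The fingers move at their own pace and stop on an object; "newtons" is the grip in N (left out, the last holds). Time passes only in rows, so rows that do not move let the fingers close. It gives the time, the measured TCP pose, the force, the opening and the grip force at its end, in the units of the state.
- robot.read_state(): the state, without advancing time (a new reading comes with each control period).
- robot.read_camera(name): name is "scene" or "side" or "wrist"; returns (picture, depth): 420x560x3 uint8, blue, green, red; 420x560 float32, m along the optical axis (not along the pixel's ray), 0 where there is no reading.
- robot.calibration(name): a dict with "fx", "fy", "cx", "cy" (pixels), "extrinsics" (4x4, takes a point from world to camera coordinates). Camera axes: x right, y down, z forward; pixel columns grow to the right and rows downward; lengths in m; the calibration is good to about 2 mm. The wrist camera is an equidistant fisheye: a pixel r from the principal point sees the ray r / f radians off the axis. A picture is of the moment at which its call begins: read the wrist's pose just before it. calibration takes no time and is no camera call; for the wrist camera it gives the pose at the moment of the call.
- robot.close_job(): hands the job in; it is judged then, once.
The state is a dict: "t": time; "q": joint angles; "dq": joint speeds; "joint_torque": joint torques, N m; "tool_pos": TCP position; "orientation": TCP orientation; "force": force on the tool from outside, world axes, zero at the start; "wrist_torque": the same for the moment, N m; "opening": finger opening in m; "gripper_force": force on a finger pad.
Only numpy, scipy, OpenCV 4.12 (cv2) and the standard library are available. Lean on these libraries where they do the work, as an engineer would, in place of code of your own. Each camera call takes 0.05 s, during which the arm holds its last target. There are 200 camera calls.

## Working session

There is one attempt and no reset: what is moved stays moved. The work goes in short steps, Python scripts to look and compute and a tool call to move; the robot and the scene stay as the last step left them, time stands still between calls to the robot, and variables do not carry over. Pictures are saved under pics/ and viewed, at most 10 in all, crops included, and the job is handed in when it is done.

Besides the shell and the picture viewer there is one more tool, called after "Call:" as name([rows], argument=value, ...), one row to a line, values as JSON. apply_moves: Moves the arm, as the interface text tells. Its arguments: {"type":"object","properties":{"series":{"type":"array"},"claw":{"type":"number"},"newtons":{"type":"number"}},"required":["series"]}

```bash
mkdir -p pics; ls
cat > h.py <<'E'
import numpy as np, cv2
from plant import robot
def snap(name, f):
    im,d=robot.read_camera(name); cv2.imwrite(f'pics/{f}.png',im); np.save(f'pics/{f}.npy',d); return im,d
def w(name,u,v,d):
    c=robot.calibration(name); E=np.array(c['extrinsics'])
    p=np.array([(u-c['cx'])/c['fx']*d,(v-c['cy'])/c['fy']*d,d]); return np.linalg.inv(E)[:3]@np.append(p,1)
E
python3 - <<'E'
from h import *
a,_=snap('scene','s0'); b,_=snap('side','d0')
s=robot.read_state(); print(s['t'],s['tool_pos'],s['orientation'],s['opening'])
for n in('scene','side'): print(np.linalg.inv(robot.calibration(n)['extrinsics'])[:3].round(3).tolist())
E
```

```text
pics
0.1 [ 0.21681969 -0.55923797  0.40380379] [-3.08643316e+00 -5.77277830e-01  2.58793355e-04] 0.09271432265616157
[[0.449, 0.757, -0.475, 0.9], [0.894, -0.385, 0.231, -0.118], [-0.008, -0.529, -0.849, 0.761]]
[[0.991, -0.082, 0.106, 0.391], [-0.134, -0.637, 0.759, -0.761], [0.006, -0.767, -0.642, 0.788]]
```

View pics/s0.png

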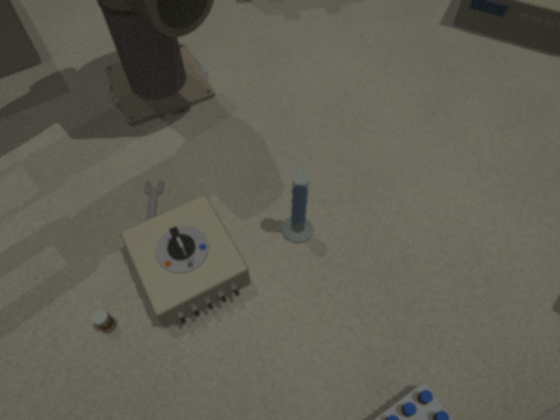

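View pics/d0.png

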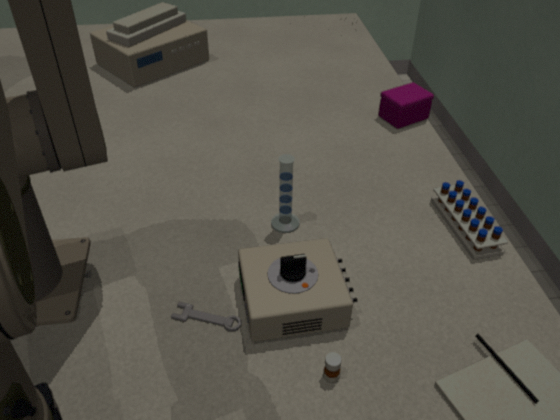

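The scene view shows the valve with its knob at about (181,245), the orange dot at (168,264) and the blue dot at (203,247). The cylinder is at (298,230), the vial at (103,318) and the spanner at (152,197). I'll measure these and enlarge the dial.

Run:
```python
from h import *
out=[]
for n,f,(x0,y0,x1,y1) in(('scene','s0',(110,190,255,325)),('side','d0',(230,230,360,340))):
    im=cv2.imread(f'pics/{f}.png'); d=np.load(f'pics/{f}.npy'); hsv=cv2.cvtColor(im,cv2.COLOR_BGR2HSV)
    m0=np.zeros(d.shape,bool); m0[y0:y1,x0:x1]=1
    for c,lo,hi in(('orange',(3,150,100),(18,255,255)),('blue',(100,120,60),(130,255,255))):
        m=(cv2.inRange(hsv,lo,hi)>0)&m0; v,u=np.nonzero(m)
        if len(u): print(n,c,len(u),u.mean().round(1),v.mean().round(1),w(n,u.mean(),v.mean(),np.median(d[v,u])).round(4))
    # all points 3D, deck & knob top
    v,u=np.nonzero(m0&(d>0)); P=np.array([w(n,a,b,d[b,a]) for a,b in zip(u,v)])
    k=(P[:,2]>.105)&(P[:,2]<.13); print('knob top',k.sum(),P[k].mean(0).round(4),P[k].max(0).round(4))
    q=P[k&(P[:,2]>.113)][:,:2].astype(np.float32); print('top rect',cv2.minAreaRect(q))
    k=abs(P[:,2]-.075)<.006; print('deck',k.sum(),np.median(P[k],0).round(4),cv2.minAreaRect(P[k][:,:2].astype(np.float32)))
    out.append(cv2.resize(im[y0-5:y0+110,x0:x0+130],(390*1,345),interpolation=cv2.INTER_CUBIC))
cv2.imwrite('pics/z.png',np.hstack(out))
for n,u,v in(('scene',298,232),('scene',152,197),('scene',103,314)):
    d=np.load('pics/s0.npy'); print(w(n,u,v,d[v,u]).round(3))
```

```text
scene orange 18 167.1 263.3 [ 0.5254 -0.1433  0.08  ]
scene blue 17 202.1 246.4 [ 0.5227 -0.078   0.0807]Traceback (most recent call last):
  File "<stdin>", line 10, in <module>
  File "h.py", line 6, in w
    c=robot.calibration(name); E=np.array(c['extrinsics'])
ValueError: time passes only in moves, steps and waits
```

```bash
cat > h.py <<'E'
import numpy as np, cv2
from plant import robot
C={n:robot.calibration(n) for n in('scene','side')}
def snap(name, f):
    im,d=robot.read_camera(name); cv2.imwrite(f'pics/{f}.png',im); np.save(f'pics/{f}.npy',d); return im,d
def w(name,u,v,d):
    c=C[name]; u,v,d=(np.asarray(a,float) for a in(u,v,d)); T=np.linalg.inv(np.array(c['extrinsics']))
    p=np.stack([(u-c['cx'])/c['fx']*d,(v-c['cy'])/c['fy']*d,d],-1); return p@T[:3,:3].T+T[:3,3]
E
python3 - <<'E'
from h import *
out=[]
for n,f,(x0,y0,x1,y1) in(('scene','s0',(110,190,255,325)),('side','d0',(230,230,360,340))):
    im=cv2.imread(f'pics/{f}.png'); d=np.load(f'pics/{f}.npy'); hsv=cv2.cvtColor(im,cv2.COLOR_BGR2HSV)
    m0=np.zeros(d.shape,bool); m0[y0:y1,x0:x1]=1
    for c,lo,hi in(('orange',(3,150,100),(18,255,255)),('blue',(100,120,60),(130,255,255))):
        m=(cv2.inRange(hsv,lo,hi)>0)&m0; v,u=np.nonzero(m)
        if len(u): print(n,c,len(u),u.mean().round(1),v.mean().round(1),w(n,u.mean(),v.mean(),np.median(d[v,u])).round(4))
    v,u=np.nonzero(m0&(d>0)); P=w(n,u,v,d[v,u])
    k=(P[:,2]>.112)&(P[:,2]<.13); q=P[k]; print('knob top',k.sum(),q.mean(0).round(4),q.max(0).round(4))
    print('top rect',cv2.minAreaRect(q[:,:2].astype(np.float32)))
    k=abs(P[:,2]-.076)<.006; r=cv2.minAreaRect(P[k][:,:2].astype(np.float32)); print('deck',k.sum(),np.median(P[k],0).round(4),r)
    out.append(cv2.resize(im[y0-5:y0+110,x0:x0+130],(390,345),interpolation=cv2.INTER_CUBIC))
cv2.imwrite('pics/z.png',np.hstack(out))
d=np.load('pics/s0.npy')
for u,v in((298,232),(152,197),(103,314)): print(w('scene',u,v,d[v,u]).round(3))
E
```

```text
scene orange 18 167.1 263.3 [ 0.5254 -0.1433  0.08  ]
scene blue 17 202.1 246.4 [ 0.5227 -0.078   0.0807]
knob top 224 [ 0.5111 -0.1114  0.1194] [ 0.5323 -0.1036  0.1241]
top rect ((0.5086196660995483, -0.11131531745195389), (0.04737468808889389, 0.013946962542831898), 2.7497880458831787)
deck 8253 [ 0.5248 -0.1165  0.0764] ((0.508446991443634, -0.11121372878551483), (0.18176648020744324, 0.17007389664649963), 2.7952380180358887)
side orange 18 304.8 284.8 [ 0.525  -0.1441  0.0777]
knob top 192 [ 0.5079 -0.1142  0.1167] [ 0.5314 -0.1053  0.1212]
top rect ((0.5082022547721863, -0.11283302307128906), (0.04644228145480156, 0.015092629007995129), 0.16681747138500214)
deck 6254 [ 0.5025 -0.1321  0.0741] ((0.5076964497566223, -0.11294032633304596), (0.17921143770217896, 0.1716255247592926), 2.8426098823547363)
[0.539 0.105 0.011]
[ 0.329 -0.124  0.009]
[ 0.549 -0.271  0.05 ]
```

View pics/z.png

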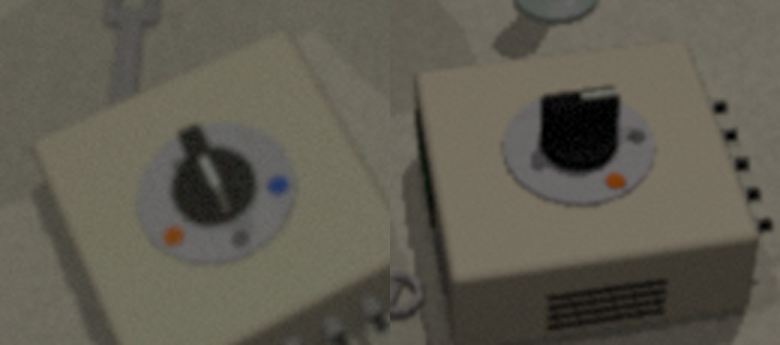

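The knob axis is at (0.508, -0.112), with the valve yaw about +2.8°. Orange lies clockwise at world angle -61.7°, which is -64.6° on the dial and matches the -65° given. I'll grasp with the tool yaw flipped (tool x at about 183°), so joint 6 keeps room for the turn.

Call:
apply_moves([
  [[10, -7.2, 0], [0, 0, 0]],
  [[20, -14.4, 0], [0, 0, 0]],
  [[28, -20.2, 0], [0, 0, 0]],
  [[30, -21.6, 0], [0, 0, 0]],
  [[30, -21.6, 0], [0, 0, 0]],
  [[30, -21.6, 0], [0, 0, 0]],
  [[30, -21.6, 0], [0, 0, 0]],
  [[30, -21.6, 0], [0, 0, 0]],
  [[30, -21.6, 0], [0, 0, 0]],
  [[30, -21.6, 0], [0, 0, 0]],
  [[30, -21.6, 0], [0, 0, 0]],
  [[30, -21.6, 0], [0, 0, 0]],
], claw=0.6)

```text
t: 1.1
tool_pos: [0.4378, -0.2181, 0.4046]
orientation: [-3.088, -0.578, -0.0]
force: [-0.2, -1.1, -0.1]
opening: 0.0559
gripper_force: 0.0
```

Call:
apply_moves([
  [[30, -21.6, 0], [0, 0, 0]],
  [[28, -20.2, 0], [0, 0, 0]],
  [[20, -14.4, 0], [0, 0, -0.06]],
  [[16, -11.6, 0], [0, 0, -0.12]],
  [[0, 0, 0], [0, 0, -0.12]],
  [[0, 0, 0], [0, 0, -0.12]],
  [[0, 0, 0], [0, 0, -0.12]],
  [[0, 0, 0], [0, 0, -0.12]],
  [[0, 0, 0], [0, 0, -0.12]],
  [[0, 0, 0], [0, 0, -0.12]],
  [[0, 0, 0], [0, 0, -0.12]],
  [[0, 0, 0], [0, 0, -0.12]],
])

```text
t: 2.1
tool_pos: [0.4991, -0.122, 0.4044]
orientation: [-2.281, -2.159, 0.0]
force: [-0.1, 0.8, -0.7]
opening: 0.0556
gripper_force: 0.0
```

Call:
apply_moves([
  [[0, 0, 10], [0, 0, -0.12]],
  [[0, 0, 10], [0, 0, -0.12]],
  [[0, 0, 10], [0, 0, -0.12]],
  [[0, 0, 10], [0, 0, -0.12]],
  [[0, 0, 10], [0, 0, -0.12]],
  [[0, 0, 10], [0, 0, -0.12]],
  [[0, 0, 0], [0, 0, -0.12]],
  [[0, 0, 0], [0, 0, -0.12]],
  [[0, 0, 0], [0, 0, -0.12]],
  [[0, 0, 0], [0, 0, -0.12]],
  [[0, 0, 0], [0, 0, -0.12]],
  [[0, 0, 0], [0, 0, -0.12]],
])

```text
t: 3.1
tool_pos: [0.4991, -0.122, 0.3444]
orientation: [-0.291, -3.128, -0.001]
force: [0.2, -0.2, -0.1]
opening: 0.0559
gripper_force: 0.0
```

Call:
apply_moves([
  [[0, 0, 0], [0, 0, -0.117]],
  [[0, 0, 0], [0, 0, -0.117]],
  [[-4.5, 4.8, 0], [0, 0, 0]],
  [[-4.5, 4.7, 0], [0, 0, 0]],
  [[0, 0, 0], [0, 0, 0]],
])

```text
t: 3.52
tool_pos: [0.5086, -0.1117, 0.3447]
orientation: [-0.061, 3.141, 0.001]
force: [-0.2, 0.0, -0.1]
opening: 0.0557
gripper_force: 0.0
```

Run:
```python
from h import *
c=robot.calibration('wrist'); s=robot.read_state(); im,d=snap('wrist','w0')
print(s['tool_pos'],s['orientation'],s['wrist_torque'],{k:c[k] for k in('fx','fy','cx','cy')})
v,u=np.mgrid[:420,:560]; x=(u-c['cx'])/c['fx']; y=(v-c['cy'])/c['fy']; r=np.hypot(x,y)+1e-9; t=np.tan(r)
P=np.stack([x/r*t*d,y/r*t*d,d],-1); T=np.linalg.inv(np.array(c['extrinsics'])); P=P@T[:3,:3].T+T[:3,3]; print(T.round(3).tolist())
ok=(d>0)&(np.hypot(P[...,0]-.508,P[...,1]+.112)<.05)
hsv=cv2.cvtColor(im,cv2.COLOR_BGR2HSV)
for n,lo,hi in(('orange',(3,150,80),(18,255,255)),('blue',(100,120,50),(130,255,255))):
    m=(cv2.inRange(hsv,lo,hi)>0)&ok; print(n,m.sum(),P[m].mean(0).round(4))
k=ok&(P[...,2]>.112)&(P[...,2]<.126); print(k.sum(),P[k].mean(0).round(4),cv2.minAreaRect(P[k][:,:2].astype(np.float32)))
pl=(d>0)&(abs(P[...,2]-.075)<.006)&(np.hypot(P[...,0]-.508,P[...,1]+.112)<.16); print(cv2.minAreaRect(P[pl][:,:2].astype(np.float32)))
```

```text
[ 0.50858478 -0.11167702  0.34471448] [-6.10584467e-02  3.14064438e+00  8.73813456e-04] [ 0.05392875 -0.14031088 -0.04796354] {'fx': 325.19226210127806, 'fy': 325.19226210127806, 'cx': 281.55372781062175, 'cy': 210.1595672329623}
[[-0.039, 0.952, 0.303, 0.425], [0.999, 0.037, 0.012, -0.116], [0.001, 0.303, -0.953, 0.324], [0.0, 0.0, 0.0, 1.0]]
orange 155 [ 0.5176 -0.1355  0.119 ]
blue 121 [ 0.5225 -0.0787  0.0782]
1277 [ 0.5073 -0.1119  0.1177] ((0.5094707012176514, -0.11196770519018173), (0.0467769093811512, 0.014016605913639069), 2.8544740676879883)
((0.5088827610015869, -0.11195334047079086), (0.1795288324356079, 0.17026068270206451), 2.7625887393951416)
```

View pics/w0.png

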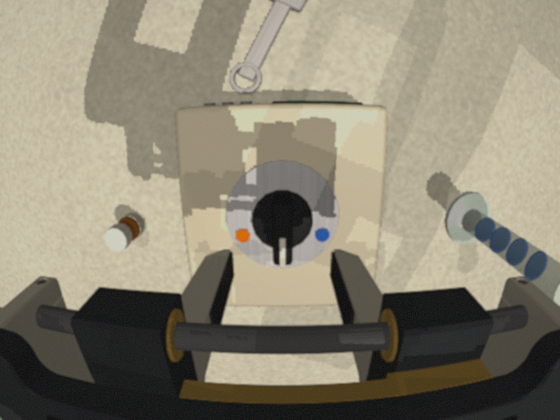

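The wrist view shows the orange dot at (242,235), the blue dot at (322,235) and the bar at (282,240). The bar lines up with the open fingers, and the wrist estimate (0.509, -0.112, 2.8°) agrees with the other cameras. Next I'll descend and grip.

Call:
apply_moves([
  [[0, 0, 10], [0, 0, -0.01]],
  [[0, -0.3, 14], [0, 0, 0]],
  [[0, 0, 14], [0, 0, 0]],
  [[0, 0, 14], [0, 0, 0]],
  [[0, 0, 9], [0, 0, 0]],
  [[0, 0, 4.5], [0, 0, 0]],
  [[0, 0, 0], [0, 0, 0]],
])

```text
t: 4.15
tool_pos: [0.5075, -0.1131, 0.2776]
orientation: [0.081, -3.138, -0.001]
force: [-0.6, 0.0, -0.6]
opening: 0.056
gripper_force: 0.0
```

Call:
apply_moves([
  [[0, 0, 0], [0, 0, 0]],
  [[0, 0, 0], [0, 0, 0]],
  [[0, 0, 0], [0, 0, 0]],
  [[0, 0, 0], [0, 0, 0]],
  [[0, 0, 0], [0, 0, 0]],
  [[0, 0, 0], [0, 0, 0]],
  [[0, 0, 0], [0, 0, 0]],
  [[0, 0, 0], [0, 0, 0]],
], claw=0, newtons=20)

```text
t: 4.82
tool_pos: [0.5082, -0.1121, 0.2796]
orientation: [-0.082, 3.14, 0.005]
force: [-1.0, 9.4, 5.0]
opening: 0.0139
gripper_force: 20.0
```

Call:
apply_moves([
  [[0, 0.5, 0], [0, 0, 0]],
  [[0, 0, 0], [0, 0, 0]],
  [[0, 0, 0], [0, 0, 0]],
])

```text
t: 5.07
tool_pos: [0.5081, -0.1118, 0.2796]
orientation: [-0.083, 3.14, 0.003]
force: [-1.0, 6.0, 3.6]
opening: 0.0139
gripper_force: 20.0
```

Run:
```python
from h import *
s=robot.read_state(); print(s)
```

```text
{'t': 5.0667, 'q': array([-0.31597216,  0.01281804,  1.84597152,  0.00212388,  1.28331074,
       -1.93994425]), 'dq': array([ 9.22511611e-04, -8.66263484e-05,  2.53236065e-05, -7.74786156e-04,
        2.06350912e-03, -1.27918247e-03]), 'joint_torque': array([-3.07602793e+00, -4.52560651e+01, -4.56543696e+01, -2.10871540e+00,
       -9.98916999e-01, -4.50705795e-02]), 'tool_pos': array([ 0.50814633, -0.1118491 ,  0.27956858]), 'orientation': array([-0.08256656,  3.14029975,  0.00328079]), 'force': array([-0.95124212,  6.02123293,  3.63201135]), 'wrist_torque': array([ 1.19881965,  0.07183973, -0.11045603]), 'gripper_force': 19.995986223220825, 'opening': 0.013901617325905915}
```

Call:
apply_moves([
  [[0, 0.8, 0], [0, 0, 0]],
  [[0, 0, -0.4], [0, 0, 0]],
  [[0, 0, -0.8], [0, 0, 0]],
  [[0, 0, -0.8], [0, 0, 0]],
  [[0, 0, -0.8], [0, 0, 0]],
  [[0, 0, -0.8], [0, 0, 0]],
  [[0, 0, -0.8], [0, 0, 0]],
  [[0, 0, 0], [0, 0, 0]],
], newtons=25)

```text
t: 5.73
tool_pos: [0.5081, -0.1116, 0.2832]
orientation: [-0.082, 3.14, 0.002]
force: [2.5, 4.3, -3.0]
opening: 0.0137
gripper_force: 25.0
```

Call:
apply_moves([
  [[0, 0.4, -0.8], [0, 0, 0]],
  [[0, 0, -0.8], [0, 0, 0]],
  [[0, 0, -0.8], [0, 0, 0]],
  [[0, 0, -0.8], [0, 0, 0]],
  [[0, 0, -0.8], [0, 0, 0]],
  [[0, 0, -0.8], [0, 0, 0]],
  [[0, 0, -0.6], [0, 0, 0]],
  [[0, 0, 0], [0, 0, 0]],
])

```text
t: 6.4
tool_pos: [0.508, -0.1115, 0.289]
orientation: [-0.082, 3.14, 0.001]
force: [3.3, 3.6, -4.5]
opening: 0.0139
gripper_force: 25.0
```

Call:
apply_moves([
  [[0, 0, 0], [0, 0, 0.02]],
  [[0, 0, 0], [0, 0, 0.03]],
  [[0, 0, 0], [0, 0, 0.05]],
  [[0, 0, 0], [0, 0, 0]],
])

```text
t: 6.73
tool_pos: [0.508, -0.1114, 0.289]
orientation: [0.08, 3.14, 0.001]
force: [3.9, 3.3, -4.1]
opening: 0.0142
gripper_force: 25.0
```

```bash
cat > st.py <<'E'
from h import *
s=robot.read_state(); r=s['orientation']
print(s['t'],'z',s['tool_pos'].round(5),'yaw',(2*np.arctan2(r[1],r[0])-3.1905+.0).round(4),'F',s['force'].round(1),'M',s['wrist_torque'].round(3),s['gripper_force'],s['opening'])
E
python3 st.py
```

```text
6.7333 z [ 0.50803 -0.11145  0.28898] yaw -0.0999 F [ 3.9  3.3 -4.1] M [ 0.8   -0.773 -0.057] 24.991748929023743 0.014151733898033383
```

Call:
apply_moves([
  [[-0.5, 0.4, 0], [0, 0, 0.05]],
  [[0, 0, 0], [0, 0, 0.07]],
  [[0, 0, 0], [0, 0, 0.08]],
  [[0, 0, 0], [0, 0, 0.08]],
  [[0, 0, 0], [0, 0, 0.08]],
  [[0, 0, 0], [0, 0, 0.08]],
  [[0, 0, 0], [0, 0, 0.08]],
  [[0, 0, 0], [0, 0, 0.08]],
  [[0, 0, 0], [0, 0, 0.08]],
  [[0, 0, 0], [0, 0, 0.05]],
  [[0, 0, 0], [0, 0, 0.03]],
  [[0, 0, 0], [0, 0, 0]],
])

```text
t: 7.73
tool_pos: [0.5083, -0.1113, 0.289]
orientation: [-1.237, -2.887, 0.001]
force: [-0.7, 0.4, -2.2]
opening: 0.0134
gripper_force: 25.0
```

```bash
python3 st.py
```

```text
7.7333 z [ 0.50827 -0.11134  0.28898] yaw -7.1415 F [-0.7  0.4 -2.2] M [ 0.305 -0.193 -0.057] 24.993184804916382 0.013413542676068172
```

Call:
apply_moves([
  [[0, 0, 0.7], [0, 0, 0]],
  [[0, 0, 0.7], [0, 0, 0]],
  [[0, 0, 0.7], [0, 0, 0]],
  [[0, 0, 0.7], [0, 0, 0]],
  [[0, 0, 0], [0, 0, 0]],
])

```text
t: 8.15
tool_pos: [0.5083, -0.1113, 0.2864]
orientation: [-1.234, -2.889, 0.001]
force: [-4.8, 1.6, 4.9]
opening: 0.0139
gripper_force: 25.0
```

```bash
sed -i 's/-3.1905+.0)/-3.1905+np.pi)%(2*np.pi)-np.pi/; s/(2\*np.arctan2/((2*np.arctan2/' st.py; sed -i "s/np.pi.round(4)/np.pi/" st.py; python3 st.py
```

```text
File "st.py", line 3
    print(s['t'],'z',s['tool_pos'].round(5),'yaw',((2*np.arctan2(r[1],r[0])-3.1905+np.pi)%(2*np.pi)-np.pi,'F',s['force'].round(1),'M',s['wrist_torque'].round(3),s['gripper_force'],s['opening'])
         ^
SyntaxError: '(' was never closed
```

Call:
apply_moves([
  [[0, 0, 0.5], [0, 0, 0]],
  [[0, 0, 0], [0, 0, 0]],
])

```text
t: 8.32
tool_pos: [0.5083, -0.1113, 0.2863]
orientation: [-1.234, -2.889, 0.001]
force: [-6.8, 2.5, 8.2]
opening: 0.0139
gripper_force: 25.0
```

```bash
sed -i "s/-np.pi,'F'/-np.pi).round(4),'F'/" st.py; python3 st.py
```

```text
8.3167 z [ 0.50833 -0.11132  0.28627] yaw -0.8564 F [-6.8  2.5  8.2] M [ 0.327  1.05  -0.072] 24.998819231987 0.013866989564111278
```

Call:
apply_moves([
  [[0.5, -0.3, 0], [0, 0, 0.02]],
  [[0, 0, 0], [0, 0, 0.02]],
  [[0, 0, 0], [0, 0, 0]],
])

```text
t: 8.57
tool_pos: [0.5081, -0.1112, 0.2863]
orientation: [1.294, 2.862, -0.001]
force: [-3.7, 1.1, 5.8]
opening: 0.014
gripper_force: 25.0
```

```bash
python3 st.py
```

```text
8.5667 z [ 0.50805 -0.11125  0.28626] yaw -0.8978 F [-3.7  1.1  5.8] M [0.145 0.563 0.059] 25.001879632472992 0.014000359922590173
```

Call:
apply_moves([
  [[0.2, -0.1, 0.4], [0, 0, 0.02]],
  [[0, 0, 0], [0, 0, 0.02]],
  [[0, 0, 0], [0, 0, 0]],
])

```text
t: 8.82
tool_pos: [0.508, -0.1112, 0.2859]
orientation: [1.35, 2.835, -0.001]
force: [-1.9, 0.1, 3.7]
opening: 0.014
gripper_force: 25.0
```

```bash
python3 st.py
```

```text
8.8167 z [ 0.50796 -0.11124  0.28588] yaw -0.9378 F [-1.9  0.1  3.7] M [0.017 0.282 0.021] 24.99765157699585 0.014043027461463022
```

The height dropped while the force fell, so this may be the slot. I'll press lightly to check.

Call:
apply_moves([
  [[0, 0, 0.5], [0, 0, 0]],
  [[0, 0, 0.3], [0, 0, 0]],
  [[0, 0, 0], [0, 0, 0]],
])

```text
t: 9.07
tool_pos: [0.5079, -0.1112, 0.2847]
orientation: [1.348, 2.836, -0.0]
force: [-0.5, -1.1, 3.0]
opening: 0.014
gripper_force: 25.0
```

```bash
python3 st.py
```

```text
9.0667 z [ 0.50795 -0.11123  0.2847 ] yaw -0.9365 F [-0.5 -1.1  3. ] M [-0.279  0.061 -0.075] 24.997879564762115 0.013959830549397867
```

Call:
apply_moves([
  [[0, 0, 0.8], [0, 0, 0]],
  [[0, 0, 0.8], [0, 0, 0]],
  [[0, 0, 0.8], [0, 0, 0]],
  [[0, 0, 0.8], [0, 0, 0]],
  [[0, 0, 0.6], [0, 0, 0]],
  [[0, 0, 0.4], [0, 0, 0]],
  [[0, 0, 0], [0, 0, 0]],
])

```text
t: 9.65
tool_pos: [0.5079, -0.1112, 0.2804]
orientation: [1.349, 2.836, -0.0]
force: [1.4, -4.9, 3.3]
opening: 0.0137
gripper_force: 25.0
```

```bash
python3 st.py
```

```text
9.65 z [ 0.5079  -0.11116  0.28041] yaw -0.9367 F [ 1.4 -4.9  3.3] M [-0.736 -0.309 -0.074] 24.998405277729034 0.013745254048080295
```

Call:
apply_moves([
  [[0, 0, 0.5], [0, 0, 0]],
  [[0, 0, 0.5], [0, 0, 0]],
  [[0, 0, 0.4], [0, 0, 0]],
  [[0, 0, 0], [0, 0, 0]],
])

```text
t: 9.98
tool_pos: [0.5079, -0.1112, 0.2795]
orientation: [1.349, 2.836, -0.0]
force: [0.4, -4.9, 8.1]
opening: 0.0138
gripper_force: 25.0
```

```bash
python3 st.py
```

```text
9.9833 z [ 0.50794 -0.11117  0.27952] yaw -0.9367 F [ 0.4 -4.9  8.1] M [-0.758  0.022 -0.063] 25.000242590904236 0.01376498414912175
```

Call:
apply_moves([
  [[0, 0, 0.4], [0, 0, 0]],
  [[0, 0, 0.4], [0, 0, 0]],
  [[0, 0, 0], [0, 0, 0]],
])

```text
t: 10.23
tool_pos: [0.508, -0.1112, 0.2795]
orientation: [1.349, 2.836, -0.0]
force: [-4.2, -3.7, 13.7]
opening: 0.0137
gripper_force: 25.0
```

```bash
python3 st.py
```

```text
10.2333 z [ 0.50798 -0.11118  0.27952] yaw -0.9367 F [-4.2 -3.7 13.7] M [-0.668  0.689 -0.091] 25.00156581401825 0.013704188603288666
```

Call:
apply_moves([
  [[0, 0, -0.8], [0, 0, 0]],
  [[0, 0, -0.7], [0, 0, 0]],
  [[0, 0, 0], [0, 0, 0]],
])

```text
t: 10.48
tool_pos: [0.5079, -0.1111, 0.2796]
orientation: [1.349, 2.836, -0.0]
force: [3.0, -4.2, 1.9]
opening: 0.0137
gripper_force: 25.0
```

Call:
apply_moves([
  [[0, 0, 0], [0, 0, 0]],
  [[0, 0, 0], [0, 0, 0]],
  [[0, 0, 0], [0, 0, 0]],
  [[0, 0, 0], [0, 0, 0]],
  [[0, 0, 0], [0, 0, 0]],
  [[0, 0, 0], [0, 0, 0]],
], claw=0.6)

```text
t: 10.98
tool_pos: [0.5076, -0.1108, 0.2794]
orientation: [-1.349, -2.837, -0.0]
force: [-0.4, 0.1, -1.2]
opening: 0.0493
gripper_force: 0.0
```

Call:
apply_moves([
  [[0, 0, -4], [0, 0, 0]],
  [[0, 0, -10], [0, 0, 0]],
  [[0, 0, -15], [0, 0, 0]],
  [[0, 0, -15], [0, 0, 0]],
  [[0, 0, -15], [0, 0, 0]],
  [[0, 0, -10], [0, 0, 0]],
  [[0, 0, 0], [0, 0, 0]],
  [[0, 0, 0], [0, 0, 0]],
])

```text
t: 11.65
tool_pos: [0.508, -0.1111, 0.3495]
orientation: [1.348, 2.835, 0.0]
force: [-0.3, 0.1, -0.3]
opening: 0.0558
gripper_force: 0.0
```

```bash
python3 - <<'E'
from h import *
c=robot.calibration('wrist'); im,d=snap('wrist','w1')
v,u=np.mgrid[:420,:560]; x=(u-c['cx'])/c['fx']; y=(v-c['cy'])/c['fy']; r=np.hypot(x,y)+1e-9; t=np.tan(r)
P=np.stack([x/r*t*d,y/r*t*d,d],-1); T=np.linalg.inv(np.array(c['extrinsics'])); P=P@T[:3,:3].T+T[:3,3]
ok=(d>0)&(np.hypot(P[...,0]-.508,P[...,1]+.112)<.03)
k=ok&(P[...,2]>.112)&(P[...,2]<.135); print(k.sum(),np.percentile(P[k][:,2],[10,50,90]).round(4),cv2.minAreaRect(P[k][:,:2].astype(np.float32)))
# same measure on first wrist picture is home reference: top ~0.1177 mean
E
python3 st.py
```

```text
1206 [0.1162 0.1178 0.1189] ((0.5095040798187256, -0.11222817748785019), (0.013964616693556309, 0.047081902623176575), 39.513572692871094)
11.7 z [ 0.50764 -0.11095  0.34844] yaw -0.9368 F [-0.   0.2 -0.4] M [-0.014 -0.088  0.034] 0.0 0.05608561333524046
```

View pics/w1.png

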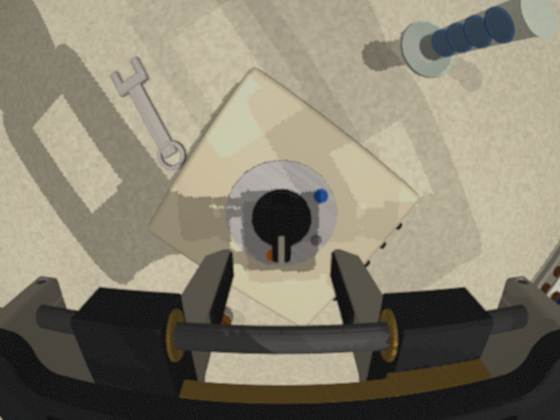

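The wrist view shows the knob pointing next to the orange dot at (271,256), with the spanner and cylinder standing clear. The bar top is at 0.118 m, the same as at the start, so the knob is fully home. The gripper is touching nothing, so I'll hand the job in.

```bash
python3 -c "
from plant import robot
print(robot.close_job())"
```

```text
the job is handed in; nothing more can be done
None
```

The knob was pulled up, turned to the orange-dot slot (about -53.5° from grey), pushed fully home and released in about 12 s, with the cylinder, vial and spanner untouched; the job is handed in, but no verdict came back.

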